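# Release the ratchet clamp and push its jaw fully open

## Robot

A 7-joint arm with a two-finger parallel gripper is mounted at the origin on a cart in front of the work surface, level with it; the furniture and walls round the work are solid. World frame = base frame: x ahead of the robot, y to its left, z up, the work surface at z = 0. Lengths are in mm, angles in rad, forces in N, time in s.
With the tool pointing down it reaches from about 400 to 875 mm from the base axis. Payload 4.4 kg.
Tool frame: the origin (TCP) lies midway between the tips of the shut fingers; the grasp point (between the pads) lies 19 mm behind it; z points along the fingers, y is the direction in which the jaws open and shut (so a half turn about z gives the same grasp; the last joint's range is limited). The gripper opens to 85 mm and grips with 20 to 120 N. Pads are 22 mm wide; open, the fingers measure 114 mm over their backs; the gripper's body (76 mm by 85 mm) begins 54 mm behind the grasp point. The pads swing forward as they close: fully open they stand 13 mm farther back than shut.
Start: joints at [-1.257, 0.628, 0.038, 1.517, -0.027, 0.996, -0.02], TCP at [240.955, 603.704, 231.313] pointing down, gripper open.
Joint ranges: [-3.06, 3.06], [-0.37, 2.12], [-1.25, 1.32], [0.18, 2.47], [-1.1, 4.24], [0.23, 1.98], [-2.94, 2.94]. Speed limits (rad/s): [2.57, 2.57, 3.14, 3.14, 3.14, 3.14, 3.14].

## Interface

Orientations are given as [roll, pitch, yaw] about the fixed x, y, z axes, in that order (R = Rz(yaw) Ry(pitch) Rx(roll)).
In Python, from cell import * gives the robot as it stands. The module is installed in compiled form; this text tells all that it offers.
- The arm moves only by the tool move_arm, never from a script. Its argument "series" is a list of rows, each a list of 2 entries, a list of its own where there are three numbers: the shift along the tool's x, y, z in m, then the turn about the tool's z in rad. In form: [[[x, y, z], yaw], ...]. A call has 1 to 5 rows; each row is the pose to reach, as a shift and turn from the pose measured when the call began, along the tool's axes at that moment; what a row does not reach only later rows make up. A row lasts 1/8 s, in which the tool goes at most 62.5 mm and 10.7 degrees, less where a joint would pass 70% of its speed; a pose out of reach is approached as far as the arm can. A call with a gripper value outside its range is refused whole. "claw" is the opening, from 0 (shut) to 1 (fully open), set as the call begins (left out, the last holds). The fingers move at their own pace and stop on an object; the grip force is fixed at half the most. Time passes only in rows, so rows that repeat a pose let the fingers close. It gives the time, the measured TCP pose, the force and the opening at its end, in the units of the state.
- read_state(): the state, without advancing time (a new reading comes with each control period).
- get_image(name): name is "side" or "top" or "wrist"; returns the picture (384x512x3 uint8, blue, green, red); there is no depth.
- camera_model(name): a dict with "fov_y" (degrees; the focal length in pixels is half the picture's height over the tangent of half this angle, whatever the lens; pixels are square), "cx", "cy" (the principal point, pixels), "pose" (4x4, takes a point from camera to world coordinates); the wrist camera has in their place "tool_from_camera" (4x4, takes a point from camera to tool coordinates, whose origin is the TCP and whose axes are the flange's). Camera axes: x right, y down, z forward; pixel columns grow to the right and rows downward; lengths in mm; the calibration is good to about 2 mm. A picture is of the moment at which its call begins: read the wrist's pose just before it. camera_model takes no time and is no camera call.
- finish_job(): hands the job in, once; it reports no verdict.
The state is a dict: "clock": time; "qpos": joint angles; "qd": joint speeds; "tau": joint torques, N m; "eef_pos": TCP position; "tool_rot": TCP orientation; "force": force on the tool from outside, world axes, zero at the start; "torque": the same for the moment, N m; "width": finger opening in mm.
Only numpy, scipy, OpenCV 4.12 (cv2) and the standard library are available. Lean on these libraries where they do the work, as an engineer would, in place of code of your own. Each camera call takes 0.05 s, during which the arm holds its last target. There are 200 camera calls.

## Task

Open the blue quick-release clamp on the machine table: hold its red release pad down with the fingertips and push the sliding jaw back along its bar until it is fully open against the end stop, then take the fingers away so that the pad springs up again. Do not lift or shift the freed piece of wood or the other things on the table.

Things in the scene. Friction and masses are not known exactly. Their poses are not given: they have to be found in the camera images.
- clamp: Blue and grey bar clamp fixed to the table, base 80 (x) x 290 (y) x 8 mm; origin under the middle of the base. Its +y end has the fixed jaw (72 mm high), its -y end a low stop block (42 mm high). The bar runs along its y axis; the sliding jaw opens toward its -y.
- jaw (a joint): How far the sliding jaw has been pushed back, in m: 0 = closed up to the wood (3 mm play); it starts at 0 to 0.024, 0.116 = fully open against the end stop. Toward opening, a ratchet holds it (one tooth every 12 mm, so up to 12 mm of play) unless the release pad is down; then it slides against about 2.5 N of friction. It stays where it is left.
- release (a joint): How far the red release pad is pressed down, in m: 0 = up, 0.008 = fully down. A spring pushes it up with about 2.5 N when up and 5 N when fully down. The ratchet is free from 0.005 on, and catches again when the pad comes up. Its stroke ends on a hard stop.
- pad_top (a point): Middle of the top face of the red release pad, 62 mm above the table when the pad is up. The pad rides on the sliding jaw and measures 44 mm across the bar by 46 mm along it. It lies between the jaw plate (64 mm high) and the back wall, which stand 52 mm apart.
- jaw_wall (a point): Middle of the front (pad-side) face of the blue back wall of the sliding jaw, 75 mm above the table. The wall is 56 mm wide across the bar, 14 mm thick and reaches 88 mm above the table; it stands 26 mm from the pad's middle on the opening side and takes the push of the fingers that press the pad.
- workpiece: Pine offcut 110 x 50 x 32 mm lying across the clamp's bed (28 mm above the table) between the jaws; origin at the centre of its underside, 50 mm side along its x axis.
- setting_block: White setting block with a black knob, 40 x 60 x 46 mm, bystander; origin at the centre of its underside.
- tape: Yellow tape measure standing on edge, 36 x 78 x 61 mm, bystander; origin at the centre of its underside.
- wedge: Beech wedge, 30 x 120 x 24 mm, bystander; origin at the centre of its underside.
- ring: Flat grey steel spacer ring, 68 mm across, 15 mm high, bystander; origin at the centre of its underside.
- pencil: Red carpenter pencil, 118 mm long, 8 mm high, bystander; origin at the centre of its underside.

How it is judged (in metres and radians):
On the way, in this order (a step that is already met when the one before it is completed fails the run):
1. the release pad is pressed down while the jaw is still closed up to the wood (value of joint release above 0.0038 m and value of joint jaw below 0.042 m), for 0.1 s.
2. the jaw has been pushed back to the end stop (value of joint jaw above 0.107 m), for 0.1 s.
At the end, for the whole second after the job is handed in: The sliding jaw stands within 10 mm of fully open (joint above 0.106), the release pad is up again (below 0.003), the wood lies on the clamp's bed within 20 mm of where it was, at rest, and the bystanders are within 30 mm of where they were (value of joint jaw above 0.106 m and value of joint release below 0.003 m and not (velocity of joint jaw above 0.01 m/s) and z of workpiece in the frame of clamp between 0.021 and 0.035 m and linear speed of workpiece below 0.02 m/s and distance of workpiece from where it was at the start of the episode below 0.02 m and distance of each of setting_block, tape, wedge, ring, pencil from where it was at the start of the episode below 0.03 m); the robot touches nothing.
It fails at once if the piece of wood is lifted off the clamp's bed by more than 15 mm (z of workpiece in the frame of clamp above 0.043 m).
It fails at once if the piece of wood is shifted by more than 30 mm (distance of workpiece from where it was at the start of the episode above 0.03 m).
It fails at once if a bystander is lifted or moved by more than 40 mm (distance of any of setting_block, tape, wedge, ring, pencil from where it was at the start of the episode above 0.04 m).
It also fails if it takes over 35 s, if anything falls off the work surface, if the arm or the gripper's body presses on something with over 40 N, if the wrist force passes 120 N, or if a joint passes its speed limit or range.

## Working session

There is one attempt and no reset: what is moved stays moved. The work goes in short steps, Python scripts to look and compute and a tool call to move; the robot and the scene stay as the last step left them, time stands still between calls to the robot, and variables do not carry over. Pictures are saved under pics/ and viewed, about 8 in all and at most 12, crops included, and the job is handed in when it is done.

Besides the shell and the picture viewer there is one more tool, called after ">>>" by a JSON object that holds its "fn" and its "kwargs". move_arm: Moves the arm, as the interface text tells. Its arguments: {"type":"object","properties":{"series":{"type":"array"},"claw":{"type":"number"}},"required":["series"]}

```bash
mkdir -p pics; cat > h.py <<'E'
from cell import *
import numpy as np, cv2
from scipy.spatial.transform import Rotation as R
def cam(name,s=None):
    m=camera_model(name); f=192/np.tan(np.radians(m['fov_y'])/2)
    if 'pose' in m: T=np.array(m['pose'])
    else:
        s=s or read_state(); W=np.eye(4); W[:3,:3]=R.from_euler('xyz',s['tool_rot']).as_matrix(); W[:3,3]=s['eef_pos']
        T=W@np.array(m['tool_from_camera'])
    return f,m['cx'],m['cy'],T
def ray(c,u,v):
    f,cx,cy,T=c; d=T[:3,:3]@np.array([(u-cx)/f,(v-cy)/f,1]); return T[:3,3],d/np.linalg.norm(d)
def onz(c,u,v,z):
    o,d=ray(c,u,v); return o+d*(z-o[2])/d[2]
def tri(c1,p1,c2,p2):
    (a,d),(b,e)=ray(c1,*p1),ray(c2,*p2)
    t=np.linalg.lstsq(np.stack([d,-e],1),b-a,rcond=None)[0]; p,q=a+d*t[0],b+e*t[1]
    return (p+q)/2,np.linalg.norm(p-q)
E
python3 - <<'E'
from h import *
s=read_state(); print(s)
for n in('top','side','wrist'):
    i=get_image(n); cv2.imwrite(f'pics/{n}0.png',i); print(n,np.round(cam(n)[3],3).tolist(),cam(n)[:3])
a=[cv2.imread(f'pics/{n}0.png') for n in('top','side')]
E
```

```text
{'clock': 0.0, 'qpos': array([-1.25681712,  0.62933819,  0.03843299,  1.51841277, -0.02701519,
        0.99628549, -0.01999286]), 'qd': array([-0.00054634, -0.00016172,  0.00152313, -0.00273555, -0.00158808,
        0.00012216, -0.00068365]), 'tau': array([-6.89482258e-04, -5.63395894e+01,  1.22626573e+00, -1.93448335e+01,
        1.10533781e-02,  1.06269532e-02,  1.31328991e-05]), 'eef_pos': array([240.69091669, 603.09991721, 230.37975008]), 'tool_rot': array([-3.13966644e+00,  7.91199561e-06,  2.76181857e+00]), 'force': array([-0.67871947,  0.55557912, -1.56037926]), 'torque': array([-0.02955061, -0.01782478,  0.02647292]), 'width': 85.36202529468753}
top [[0.023, -0.994, 0.107, 506.743], [-0.999, -0.02, 0.029, -51.15], [-0.027, -0.107, -0.994, 921.374], [0.0, 0.0, 0.0, 1.0]] (np.float64(371.5531342301132), 255.44626736559363, 191.05606726352593)
side [[-0.957, -0.177, 0.228, 376.72], [-0.289, 0.637, -0.714, 678.847], [-0.019, -0.75, -0.661, 732.508], [0.0, 0.0, 0.0, 1.0]] (np.float64(457.96932867976244), 249.05714154002504, 184.76463697243136)
wrist [[0.371, 0.885, 0.281, 169.009], [0.929, -0.353, -0.114, 631.597], [-0.002, 0.303, -0.953, 372.94], [0.0, 0.0, 0.0, 1.0]] (np.float64(287.3305772809387), 254.8452509442275, 192.06418101981677)
```

View pics/top0.png

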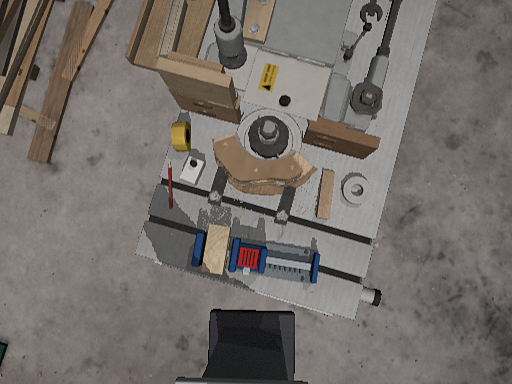

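View pics/side0.png

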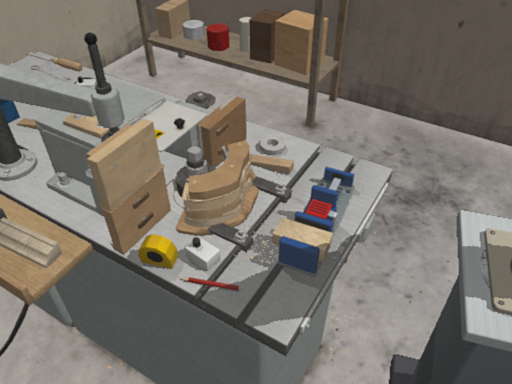

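The top view shows the clamp with its fixed jaw at about (198,248), the wood at (216,249), the red pad at (248,259), the back wall at (262,259) and the stop at (316,267). In the side view the red pad is at (318,209). The jaw opens towards -y in the world.

```bash
python3 - <<'E'
from h import *
C={n:cam(n) for n in('top','side')}
I={n:cv2.imread(f'pics/{n}0.png') for n in C}
roi={'top':(190,225,330,290),'side':(270,160,365,280)}
P={}
for n in C:
    x0,y0,x1,y1=roi[n]; im=I[n][y0:y1,x0:x1]; h=cv2.cvtColor(im,cv2.COLOR_BGR2HSV)
    red=((h[...,0]<8)|(h[...,0]>172))&(h[...,1]>150)&(h[...,2]>70)
    blue=(abs(h[...,0].astype(int)-112)<12)&(h[...,1]>130)
    for nm,m in(('red',red),('blue',blue)):
        k,l,st,ce=cv2.connectedComponentsWithStats(m.astype(np.uint8))
        for j in range(1,k):
            if st[j,4]>25:
                c,_,_=cv2.minAreaRect(np.argwhere(l==j)[:,::-1].astype(np.float32)),0,0
                print(n,nm,st[j,4],np.round(ce[j]+[x0,y0],1),'rect',np.round(np.array(c[0])+[x0,y0],1),np.round(c[1],1),round(c[2]), 'corners',np.round(cv2.boxPoints(c)+[x0,y0]).tolist())
                if nm=='red':P[n]=ce[j]+[x0,y0]
print(P,tri(C['top'],P['top'],C['side'],P['side']))
a=cv2.resize(I['top'][225:290,185:335],None,fx=5,fy=5,interpolation=cv2.INTER_CUBIC)
cv2.imwrite('pics/ctop.png',a)
b=cv2.resize(I['side'][155:285,260:370],None,fx=4.5,fy=4.5,interpolation=cv2.INTER_CUBIC);cv2.imwrite('pics/cside.png',b)
E
```

```text
top red 324 [247.9 257.1] rect [248.1 257.1] [19.6 19.2] 9 corners [[237.0, 265.0], [240.0, 246.0], [259.0, 249.0], [256.0, 268.0]]
top blue 269 [197.6 248.3] rect [197.2 248.6] [ 9.5 34.4] 14 corners [[188.0, 264.0], [197.0, 231.0], [206.0, 233.0], [198.0, 266.0]]
top blue 520 [246.8 255.8] rect [248.  256.9] [34.9 34. ] 9 corners [[228.0, 271.0], [234.0, 237.0], [268.0, 243.0], [262.0, 277.0]]
top blue 166 [314.8 267.4] rect [314.6 267.5] [ 6.6 29.4] 9 corners [[309.0, 282.0], [314.0, 252.0], [320.0, 253.0], [316.0, 283.0]]
side red 328 [318.4 208.4] rect [318.4 208.3] [22.7 15.8] 17 corners [[305.0, 213.0], [310.0, 197.0], [332.0, 204.0], [327.0, 219.0]]
side blue 75 [339.4 171.8] rect [339.  171.8] [27.1  3. ] 13 corners [[325.0, 170.0], [326.0, 167.0], [353.0, 173.0], [352.0, 176.0]]
side blue 94 [324.9 190. ] rect [324.8 189.8] [24.7  4.2] 16 corners [[312.0, 188.0], [313.0, 184.0], [337.0, 191.0], [336.0, 195.0]]
side blue 166 [314.5 218.6] rect [313.9 217.7] [37.   6.1] 18 corners [[295.0, 215.0], [297.0, 209.0], [332.0, 220.0], [331.0, 226.0]]
side blue 184 [295.2 243.4] rect [298.5 244.8] [37.6  6.3] 18 corners [[280.0, 242.0], [282.0, 236.0], [317.0, 248.0], [315.0, 254.0]]
{'top': array([247.94135802, 257.09259259]), 'side': array([318.40243902, 208.35670732])} (array([447.29060632, -12.3151169 ,  62.79112971]), np.float64(0.6691392180532072))
```

View pics/ctop.png

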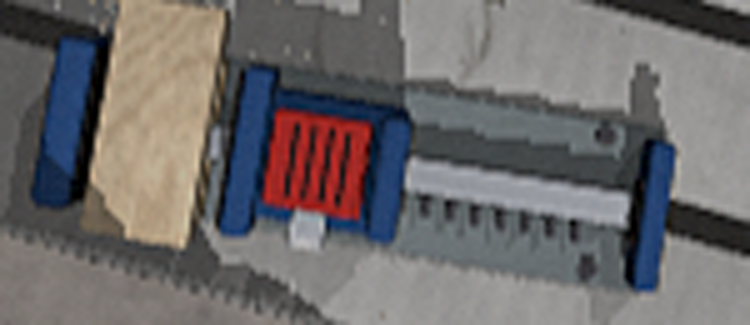

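View pics/cside.png

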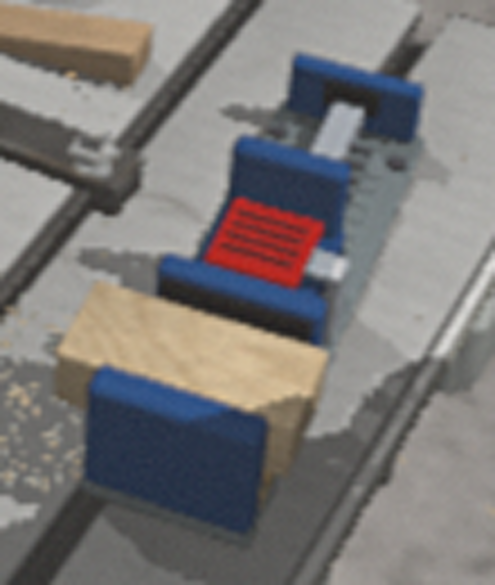

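The pad centre triangulates to (447, -12, 62.8), against a stated height of 62. Next is the clamp's axis. After that I close the fingers and move over in tool axes.

```bash
cat > go.py <<'E'
from h import *
import sys
def tool(s,p):
    return R.from_euler('xyz',s['tool_rot']).as_matrix().T@(np.array(p)-s['eef_pos'])
E
python3 - <<'E'
from go import *
c=cam('top')
for n,a,b,z in(('plate',(262,70),(237,232),64),('wall',(397,112),(380,242),88),('stop',(660,142),(646,290),42)):
    A,B=[onz(c,185+p[0]/5,225+p[1]/5,z) for p in(a,b)]
    print(n,np.round((A+B)/2),'len',round(np.linalg.norm(A-B)),'yaw of x-axis',round(np.arctan2(*(A-B)[1::-1]),3))
# triangulated top-edge centres (top/side)
d=cam('side')
for n,pt,ps in(('plate',(234.8,255.2),(260+243/4.5,155+287/4.5)),('wall',(262.8,260.4),(260+292/4.5,155+160/4.5)),('stop',(315.8,268.2),(260+357/4.5,155+75/4.5))):
    print(n,[np.round(x,1) for x in tri(c,pt,d,ps)])
s=read_state(); print('shift',np.round(tool(s,[447,-12,230])))
E
```

```text
plate [451.  17.  64.] len 74 yaw of x-axis -0.127
wall [442. -46.  88.] len 57 yaw of x-axis -0.111
stop [ 424. -169.   42.] len 68 yaw of x-axis -0.09
plate [array([450.7,  18. ,  60.8]), np.float64(0.6)]
wall [array([441.9, -46.5,  84.2]), np.float64(0.1)]
stop [array([ 424.4, -169.6,   41. ]), np.float64(1.1)]
shift [-420. -495.    1.]
```

>>> {"fn": "move_arm", "kwargs": {"series": [[[-0.035,-0.042,0],0],[[-0.07,-0.084,0],0],[[-0.105,-0.126,0],0],[[-0.14,-0.168,0],0],[[-0.175,-0.21,0],0]], "claw": 0}}

```text
clock: 0.78
eef_pos: [325.8, 341.5, 230.9]
tool_rot: [-3.14, 0.0, 2.762]
force: [0.5, 0.1, 0.4]
width: 0.0
```

>>> {"fn": "move_arm", "kwargs": {"series": [[[-0.035,-0.042,0],0],[[-0.07,-0.084,0],0],[[-0.105,-0.126,0],0],[[-0.14,-0.168,0],0],[[-0.175,-0.21,0],0]]}}

```text
clock: 1.4
eef_pos: [410.9, 80.0, 231.3]
tool_rot: [-3.141, 0.001, 2.762]
force: [0.7, 0.4, 1.1]
width: -0.4
```

>>> {"fn": "move_arm", "kwargs": {"series": [[[0,0,0],0.17],[[0,0,0],0.34],[[0,0,0],0.51],[[0,0,0],0.68],[[0,0,0],0.85]]}}

```text
clock: 2.02
eef_pos: [410.8, 80.0, 231.3]
tool_rot: [-3.141, 0.001, 1.906]
force: [0.2, -0.6, -0.4]
width: -0.2
```

>>> {"fn": "move_arm", "kwargs": {"series": [[[0,0,0],0.17],[[0,0,0],0.34],[[0,0,0],0.475],[[0,0,0],0.475]]}}

```text
clock: 2.52
eef_pos: [410.6, 80.0, 231.2]
tool_rot: [-3.142, 0.002, 1.433]
force: [-0.3, -0.1, -0.3]
width: 0.1
```

```bash
python3 - <<'E'
from go import *
s=read_state(); print(s['eef_pos'],s['tool_rot'],'q',s['qpos'].round(2),'force',s['force'].round(1),np.round(tool(s,[446,-18,130]),1))
i=get_image('wrist'); h=cv2.cvtColor(i,cv2.COLOR_BGR2HSV)
m=((h[...,0]<8)|(h[...,0]>172))&(h[...,1]>150)&(h[...,2]>70)
k,l,st,ce=cv2.connectedComponentsWithStats(m.astype(np.uint8))
for j in range(1,k):
    if st[j,4]>60:
        print(st[j],ce[j],onz(cam('wrist',s),*ce[j],62))
        print(cv2.minAreaRect(np.argwhere(l==j)[:,::-1].astype(np.float32)))
cv2.imwrite('pics/w1.png',i)
E
```

```text
[410.63553983  80.04477331 231.18631856] [-3.14152432e+00  1.55713715e-03  1.43316466e+00] q [-0.61  0.33  0.46  2.13 -0.21  0.72 -0.15] force [-0.3 -0.1 -0.3] [-92.1  48.5 101.3]
[ 278  225   37   35 1052] [296.43060837 240.63022814] [448.99466152  -9.77267697  62.        ]
((296.0, 242.0), (34.0, 36.0), 90.0)
```

View pics/w1.png

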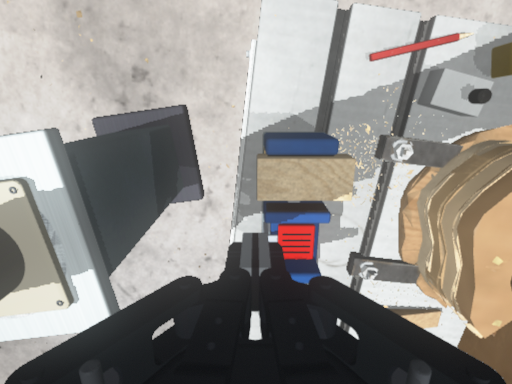

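The wrist view shows the fingers near (257,250) and the pad at (296,241), which gives (449, -10). That agrees with the fixed cameras to within 3 mm. The clamp edges lie parallel to the image axes, so the yaw is right.

>>> {"fn": "move_arm", "kwargs": {"series": [[[-0.046,0.025,0],0],[[-0.092,0.05,0],0],[[-0.092,0.05,0.05],0],[[-0.092,0.05,0.1],0],[[-0.092,0.05,0.13],0]]}}

```text
clock: 3.2
eef_pos: [446.7, -18.1, 99.4]
tool_rot: [-3.139, 0.001, 1.436]
force: [0.2, -0.2, 0.2]
width: 0.2
```

```bash
python3 - <<'E'
from go import *
s=read_state(); print(s['eef_pos'],s['tool_rot'],'force',s['force'].round(1),np.round(tool(s,[447,-18,62]),1))
cv2.imwrite('pics/s2.png',cv2.resize(get_image('side')[120:290,230:400],None,fx=3.4,fy=3.4,interpolation=cv2.INTER_CUBIC))
E
```

```text
[446.69870291 -18.12509685  99.37404034] [-3.13919312e+00  1.34817975e-03  1.43631166e+00] force [ 0.2 -0.2  0.2] [ 0.2  0.4 37.4]
```

View pics/s2.png

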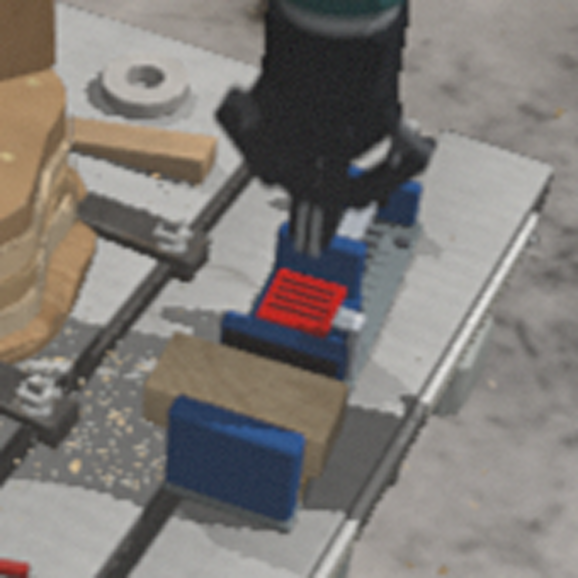

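The fingertips, at about (310,250) in the crop, stand over the pad just in front of the wall. I go down next, watching the force.

>>> {"fn": "move_arm", "kwargs": {"series": [[[0,0,0.02],0],[[0,0,0.033],0],[[0,0,0.036],0],[[0,0,0.036],0]]}}

```text
clock: 3.75
eef_pos: [444.7, -18.0, 61.6]
tool_rot: [-3.135, 0.002, 1.437]
force: [-0.7, -1.0, 1.7]
width: -0.1
```

>>> {"fn": "move_arm", "kwargs": {"series": [[[0,0,0.002],0],[[0,0,0.004],0],[[0,0,0.004],0]]}}

```text
clock: 4.12
eef_pos: [444.8, -18.0, 57.8]
tool_rot: [-3.135, 0.002, 1.437]
force: [-1.4, 0.2, 2.7]
width: -0.1
```

>>> {"fn": "move_arm", "kwargs": {"series": [[[0,0,0.002],0],[[0,0,0.002],0]]}}

```text
clock: 4.38
eef_pos: [444.8, -18.0, 55.8]
tool_rot: [-3.135, 0.002, 1.437]
force: [-1.7, -0.5, 4.0]
width: -0.2
```

>>> {"fn": "move_arm", "kwargs": {"series": [[[0,0,0.001],0],[[0,0,0.0015],0],[[0,0,0.0015],0]]}}

```text
clock: 4.75
eef_pos: [444.8, -18.0, 54.3]
tool_rot: [-3.135, 0.002, 1.437]
force: [-1.6, -1.2, 4.2]
width: -0.2
```

>>> {"fn": "move_arm", "kwargs": {"series": [[[-0.005,0,0],0],[[-0.01,0,0],0],[[-0.015,0,0],0],[[-0.02,0,0],0],[[-0.025,0,0],0]]}}

```text
clock: 5.38
eef_pos: [441.3, -43.2, 54.3]
tool_rot: [-3.135, 0.002, 1.437]
force: [-1.8, 2.7, 4.6]
width: -0.3
```

Pushing takes about 3 N, so the ratchet is free. I keep going.

>>> {"fn": "move_arm", "kwargs": {"series": [[[-0.008,0,0],0],[[-0.016,0,0],0],[[-0.024,0,0],0],[[-0.032,0,0],0],[[-0.04,0,0],0]]}}

```text
clock: 6.0
eef_pos: [435.8, -83.4, 54.3]
tool_rot: [-3.135, 0.002, 1.437]
force: [-0.3, 2.6, 5.1]
width: 0.4
```

>>> {"fn": "move_arm", "kwargs": {"series": [[[-0.006,0,0],0],[[-0.012,0,0],0],[[-0.018,0,0],0],[[-0.024,0,0],0],[[-0.03,0,0],0]]}}

```text
clock: 6.62
eef_pos: [431.6, -113.4, 54.4]
tool_rot: [-3.134, 0.002, 1.437]
force: [-1.0, 3.7, 3.9]
width: -0.1
```

>>> {"fn": "move_arm", "kwargs": {"series": [[[-0.004,0,0],0],[[-0.008,0,0],0],[[-0.012,0,0],0],[[-0.012,0,0],0]]}}

```text
clock: 7.12
eef_pos: [429.8, -126.1, 54.4]
tool_rot: [-3.135, 0.002, 1.436]
force: [-1.0, 0.3, 4.0]
width: -0.2
```

>>> {"fn": "move_arm", "kwargs": {"series": [[[-0.002,0,0],0],[[-0.004,0,0],0],[[-0.006,0,0],0],[[-0.006,0,0],0]]}}

```text
clock: 7.62
eef_pos: [429.5, -132.3, 54.5]
tool_rot: [-3.136, 0.003, 1.436]
force: [0.4, 3.8, 4.2]
width: 0.3
```

>>> {"fn": "move_arm", "kwargs": {"series": [[[-0.002,0,0],0],[[-0.004,0,0],0],[[-0.004,0,0],0]]}}

```text
clock: 8.0
eef_pos: [429.3, -134.5, 54.5]
tool_rot: [-3.135, 0.0, 1.437]
force: [1.9, 7.8, 6.3]
width: 0.1
```

```bash
python3 - <<'E'
from go import *
s=read_state(); print(s['eef_pos'],s['force'].round(1))
a=get_image('top');b=get_image('side')
a=cv2.resize(a[225:295,185:335],None,fx=4,fy=4,interpolation=cv2.INTER_CUBIC);b=cv2.resize(b[120:260,250:400],None,fx=4,fy=2,interpolation=cv2.INTER_CUBIC)
cv2.imwrite('pics/c3.png',np.vstack([a,b]))
E
```

```text
[ 429.34449173 -134.46135524   54.54894988] [1.9 7.8 6.3]
```

View pics/c3.png

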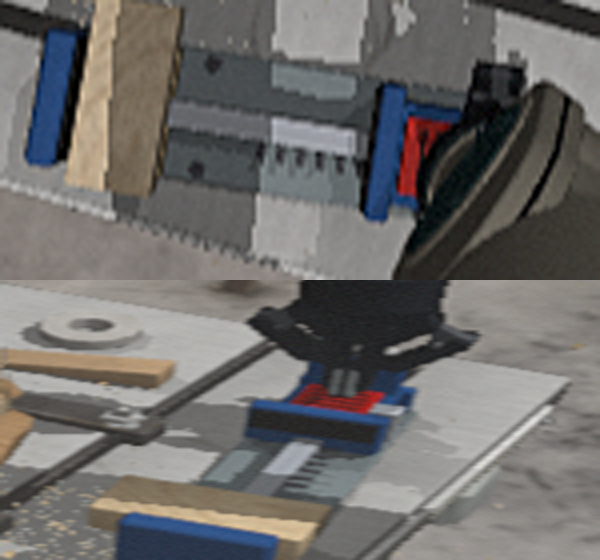

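The jaw plate has moved from column 235 to about 281, roughly 107 mm, and the force is rising with the tool lagging. I push once more to confirm the end stop.

>>> {"fn": "move_arm", "kwargs": {"series": [[[-0.003,0,0],0],[[-0.006,0,0],0],[[-0.006,0,0],0]]}}

```text
clock: 8.48
eef_pos: [429.2, -134.4, 54.6]
tool_rot: [-3.133, -0.007, 1.443]
force: [3.6, 18.4, 7.9]
width: 0.2
```

There is no movement at 18 N, so the jaw is at the stop. I relax the push and lift straight up.

>>> {"fn": "move_arm", "kwargs": {"series": [[[0,0,0],0],[[0,0,-0.006],0],[[0,0,-0.015],0],[[0,0,-0.05],0],[[0,0,-0.1],0]]}}

```text
clock: 9.1
eef_pos: [428.8, -136.6, 155.3]
tool_rot: [-3.131, -0.006, 1.441]
force: [0.0, -0.7, 0.4]
width: -0.1
```

>>> {"fn": "move_arm", "kwargs": {"series": [[[0.05,0,-0.04],0],[[0.1,0,-0.08],0],[[0.15,0,-0.1],0],[[0.2,0,-0.1],0],[[0.25,0,-0.1],0]]}}

```text
clock: 9.72
eef_pos: [462.8, 110.7, 257.9]
tool_rot: [-3.133, -0.006, 1.439]
force: [0.2, -0.0, -0.5]
width: 0.3
```

```bash
python3 - <<'E'
from go import *
s=read_state(); print(s['clock'],s['eef_pos'],s['force'].round(1))
I={'top':get_image('top'),'side':get_image('side')};P={}
for n,(x0,y0,x1,y1) in {'top':(190,225,330,300),'side':(270,140,400,280)}.items():
    h=cv2.cvtColor(I[n][y0:y1,x0:x1],cv2.COLOR_BGR2HSV)
    m=((h[...,0]<8)|(h[...,0]>172))&(h[...,1]>150)&(h[...,2]>70)
    k,l,st,ce=cv2.connectedComponentsWithStats(m.astype(np.uint8)); j=1+st[1:,4].argmax(); P[n]=ce[j]+[x0,y0]; print(n,st[j,4],P[n])
p,e=tri(cam('top'),P['top'],cam('side'),P['side']); print(p,e,'moved',np.linalg.norm((p-[447.3,-12.3,62.8])[:2]))
o=cv2.imread('pics/top0.png')
cv2.imwrite('pics/c4.png',np.vstack([cv2.resize(x[110:300,130:400],None,fx=1.5,fy=1.5) for x in(o,I['top'])]))
E
```

```text
9.725 [462.7880141  110.71724253 257.88855996] [ 0.2 -0.  -0.5]
top 335 [295.18208955 265.09552239]
side 262 [333.80916031 177.23282443]
[ 432.03317214 -120.03545756   62.81329073] 0.757787509703166 moved 108.81178635080379
```

View pics/c4.png

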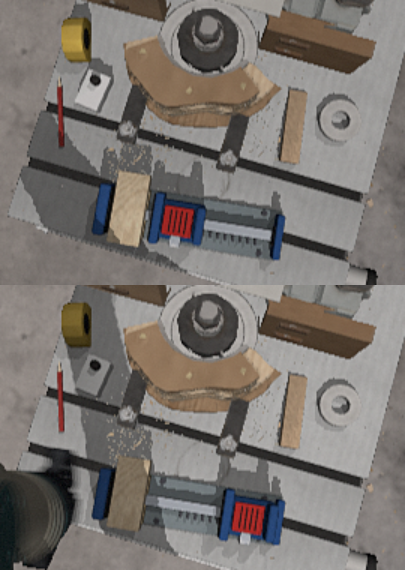

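The jaw is against the stop and the pad is back at 62.8 mm, the same height as before. The wood and the bystanders look unmoved, and nothing touches the arm, so I hand in.

```bash
python3 -c "
from cell import *
print(finish_job())"
```

```text
the job is handed in; nothing more can be done
None
```

The clamp is open and the job is handed in; `finish_job()` gives no verdict. I pressed the pad down about 7–8 mm with the shut fingers while the jaw was still closed. I then pushed the jaw back until it stood still at 18 N, relaxed the push, lifted straight up and moved clear. The arm's work took about 10 s of the 35 s allowed.

**Last checks:**
- **Pad:** it measured 62.8 mm high, the same as before the press, so it has sprung up again.
- **Jaw:** it had moved about 109 mm and now stands against the stop block. I did not read the joint value itself; full opening rests on the 18 N stall and the picture.
- **Surroundings:** by eye in the top view, the wood and the bystanders had not moved, and the force on the tool was about 0 N.

Nothing failed. The wrist camera placed the pad about 3 mm from where the fixed cameras did, and the heights I triangulated for the jaw plate and back wall came out 3–4 mm below the stated ones. Neither mattered for the push.

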